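# Hold the sharpener's twist lid at its clean-out mark

### The job

Fit the loose lid with the orange grip into the mouth of the desk pencil sharpener, its two brass lugs down through the two slots until its black flange sits flush on the rim, then twist it clockwise (seen from above) until the grip's white line points at the green half-way marks. That is the sprung clean-out position: do not turn on to the lock click at the red marks, and finish while still gripping the lid and holding it at the green marks, as it springs back if let go. Leave the other things on the desk where they are.

Things in the scene. Friction and masses are not known exactly. Their poses are not given: they have to be found in the camera images.
- lid: Loose twist lid, 0.08-0.17 kg, upright on the desk. Origin: centre of underside, z up. Grey plug 48 mm across, z 0-20 mm; black flange 76 mm across, z 20-26; brass lugs on the plug along +x and -x, 13 mm wide, z 0-6, reaching 34 mm from the axis. Two-fold symmetric: fits either way round.
- sharpener: White round pencil sharpener fixed to the desk, 120 mm across at the foot, 106 mm at the top, black drawer on its -x side. Origin: centre of underside, z up. The lid goes in with its x along the sharpener's x (either way round) until its flange lies on the rim, lid origin then 65 mm above this origin. Turned, its lugs pass under the mouth plate, which keeps it in (2 mm of vertical play).
- lid_grip (a point): Centre of the lid's orange grip bar, 41 mm above the lid's origin. The bar is 54 mm long along the lid's x, 14 mm wide along y, 30 mm high standing on the flange; a white line runs along its top, with white ticks on the flange at both ends. Axes as the lid's.
- mouth (a point): Centre of the sharpener's mouth, in the plane of the rim, 85 mm above the sharpener's origin: a hole 51 mm across in a grey plate 12 mm thick, with two entry slots along the sharpener's +x and -x, 17 mm wide, reaching 36.5 mm from the axis, white marks beyond them. Axes as the sharpener's.
- half_mark: The two green half-way marks on the rim. Origin at the sharpener's origin; x axis points at one mark, -x at the other: 0.70 rad clockwise, seen from above, from the sharpener's x axis. The lid is half-way when its x axis lies along this one, either way round.
- rotor (a joint): Sprung catch that the lugs carry round, rad: 0 at rest, grows as the lid turns clockwise, stop at 1.3. Play between lid and catch 0.07 rad each way: it reads about 0.63 with the lid at the green marks. Its spring turns lid and catch back with 0.03 N m at 0, 0.08 N m at the marks. The lock click (red marks) is felt from about 1.0 and passed at 1.1.
- eraser: Bystander, loose: grey and white eraser, 23x52x13 mm; origin at the centre of its underside.
- glue_stick: Bystander, loose: white glue stick with dark cap lying down, 28x95x28 mm; origin at the centre of its underside.
- staple_box_a: Bystander, loose: pale cardboard staple box, 41x74x27 mm; origin at the centre of its underside.
- staple_box_b: Bystander, loose: pale cardboard staple box, 37x62x31 mm; origin at the centre of its underside.
- rubber_stamp: Bystander, loose: wooden rubber stamp standing on its face, 28x58x73 mm; origin at the centre of its underside.
- tape_roll: Bystander, loose: roll of masking tape lying flat, 104x102x25 mm; origin at the centre of its underside.
Mind the look-alikes: they are no part of the job. Leave any blue, pink or turquoise look-alike of the lid alone.

How it is judged:
By the outcome, as a careful person would: the job done as asked, in the order asked, and still so for the second after the job is handed in, while the arm keeps its last pose, push and grip.
It also fails if it takes over 45 s, if anything falls off the work surface, if the arm or the gripper's body presses on something with over 40 N, if the wrist force passes 120 N, or if a joint passes its speed limit or range.

### The arm

A 7-joint arm with a two-finger parallel gripper is mounted at the origin on a cart in front of the work surface, level with it; the furniture and walls round the work are solid. World frame = base frame: x ahead of the robot, y to its left, z up, the work surface at z = 0. Lengths are in m, angles in rad, forces in N, time in s.
With the tool pointing down it reaches from about 0.4 to 0.9 m from the base axis. Payload 5.6 kg.
Tool frame: the origin (TCP) lies on the mounting face of the last link; the fingertips stand 190 mm ahead of it and the grasp point (between the pads) lies 171 mm ahead of it (arm.tip_extent is the distance from the TCP to the fingertips, in m); z points along the fingers, x is the direction in which the jaws open and shut, and the axes are right-handed (so a half turn about z gives the same grasp; the last joint's range is limited). The gripper opens to 92 mm and grips with 3 to 60 N. Pads are 20 mm wide; open, the fingers measure 128 mm over their backs; the gripper's body (75 mm by 189 mm) begins 69 mm behind the grasp point.
Start: joints at [1.19, 0.468, -0.012, 1.603, 0.006, 1.071, -0.056], TCP at [0.215, -0.613, 0.405] pointing down, gripper open.
Joint ranges: [-2.53, 2.53], [-0.31, 2.02], [-1.57, 1.55], [0.28, 2.44], [-1.29, 4.43], [0.15, 1.84], [-2.92, 2.92]. Speed limits (rad/s): [2.57, 2.57, 3.14, 3.14, 3.14, 3.14, 3.14].

### API

Orientations are given as a 3x3 rotation matrix whose columns are the frame's x, y, z axes.
In Python, from rig import arm gives the robot as it stands. The module is installed in compiled form; this text tells all that it offers.
- The arm moves only by the tool drive_tool, never from a script. Its argument "deltas" is a list of rows, each an object with "delta_pos": the shift along the tool's x, y, z in mm, a list of three; "dr": the turn, a rotation vector about the tool's x, y, z in rad, a list of three; "gripper": the opening, from 0 (shut) to 1 (fully open). In form: [{"delta_pos": [x, y, z], "dr": [rx, ry, rz], "gripper": gripper}, ...]. A call has 1 to 5 rows; each row is the pose to reach, as a shift and turn from the pose commanded when the call began, along the tool's axes at that moment; what a row does not reach only later rows make up. A row lasts 1/10 s, in which the tool goes at most 50 mm and 8.59 degrees, less where a joint would pass 70% of its speed; a pose out of reach is approached as far as the arm can. A call with a gripper value outside its range is refused whole. The fingers move at their own pace and stop on an object; the grip force is fixed at half the most. Time passes only in rows, so rows that repeat a pose let the fingers close. It gives the time, the measured TCP pose, the force and the opening at its end, in the units of the state.
- arm.state(): the state, without advancing time (a new reading comes with each control period).
- arm.read_camera(name): name is "side" or "top"; returns (picture, depth): 384x512x3 uint8, red, green, blue; 384x512 float32, m along the optical axis (not along the pixel's ray), 0 where there is no reading.
- arm.camera_model(name): a dict with "fx", "fy", "cx", "cy" (pixels), "rvec" (rotation vector, rad) and "tvec" (3), from world to camera coordinates, as OpenCV has them. Camera axes: x right, y down, z forward; pixel columns grow to the right and rows downward; lengths in m; the calibration is good to about 2 mm. A picture is of the moment at which its call begins. camera_model takes no time and is no camera call.
- arm.finish_job(): hands the job in, once; it reports no verdict.
The state is a dict: "clock": time; "joint_pos": joint angles; "qvel": joint speeds; "tau": joint torques, N m; "tcp_pos": TCP position; "ee_rot": TCP orientation; "contact_force": force on the tool from outside, world axes, zero at the start; "moment": the same for the moment, N m; "grip_width": opening from 0.0 (shut) to 1.0 (fully open).
Only numpy, scipy, OpenCV 4.12 (cv2) and the standard library are available. Lean on these libraries where they do the work, as an engineer would, in place of code of your own. Each camera call takes 0.05 s, during which the arm holds its last target.

## Working session

There is one attempt and no reset: what is moved stays moved. The work goes in short steps, Python scripts to look and compute and a tool call to move; the robot and the scene stay as the last step left them, time stands still between calls to the robot, and variables do not carry over. Pictures are saved under pics/ and viewed, and the job is handed in when it is done.

Besides the shell and the picture viewer there is one more tool, called after "Emit:" by a JSON object that holds its "op" and its "data". drive_tool: Moves the arm, as the interface text tells. Its arguments: {"type":"object","properties":{"deltas":{"type":"array","items":{"type":"object","properties":{"delta_pos":{"type":"array","items":{"type":"number"}},"dr":{"type":"array","items":{"type":"number"}},"gripper":{"type":"number"}}}}},"required":["deltas"]}

```bash
mkdir -p pics; python3 - <<'E'
from rig import arm
import cv2,numpy as np
for n in("top","side"):
    p,d=arm.read_camera(n); m=arm.camera_model(n)
    cv2.imwrite(f"pics/{n}0.png",p[:,:,::-1]); np.savez(f"{n}0.npz",p=p,d=d)
    R=cv2.Rodrigues(np.array(m['rvec'],float))[0]; print(n,m['fx'],m['cx'],m['cy'],"C",-R.T@np.array(m['tvec']).ravel(),R.round(3).tolist())
s=arm.state();print(s['tcp_pos'],np.round(s['ee_rot'],3),s['clock'],s['grip_width'],arm.tip_extent)
E
```

```text
top 463.09328543455126 252.790212760881 183.82977312867894 C [ 0.42879924 -0.03095297  1.29275045] [[-0.013, -1.0, 0.021], [-0.992, 0.01, -0.123], [0.123, -0.022, -0.992]]
side 355.6235720081691 255.15916058913558 189.9260423744728 C [ 0.44830133 -0.7207618   0.69677061] [[0.98, -0.198, -0.019], [-0.146, -0.649, -0.747], [0.136, 0.735, -0.665]]
[ 0.21528528 -0.61307738  0.40385462] [[ 0.331 -0.944 -0.001]
 [-0.944 -0.331  0.001]
 [-0.002  0.    -1.   ]] 0.1 0.998672017157073 0.1901
```

View pics/top0.png

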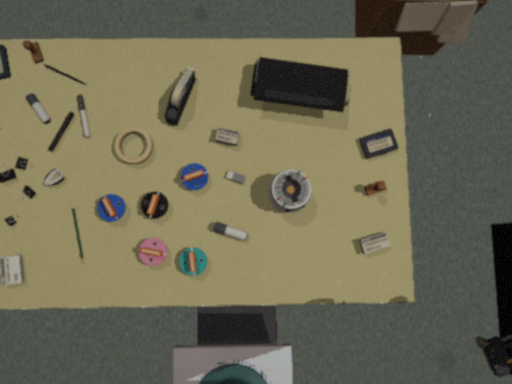

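View pics/side0.png

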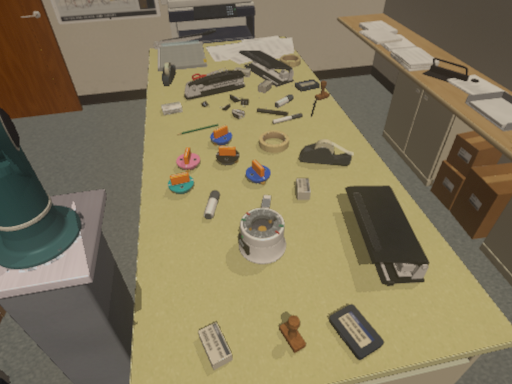

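Candidates with an orange grip (top picture): blue (194,177), blue (111,208), pink (153,252), turquoise (193,262), black-flanged (154,205). The description says a black flange, so I choose (154,205). The sharpener is at (291,190). Next, close crops of both.

```bash
cat > h.py <<'E'
import cv2,numpy as np
from rig import arm
def cam(n):
    m=arm.camera_model(n);R=cv2.Rodrigues(np.array(m['rvec'],float))[0];t=np.array(m['tvec'],float).ravel();return m,R,t
def ray(n,uv,z):
    m,R,t=cam(n);uv=np.atleast_2d(np.asarray(uv,float))
    d=np.c_[(uv[:,0]-m['cx'])/m['fx'],(uv[:,1]-m['cy'])/m['fy'],np.ones(len(uv))]@R
    C=-R.T@t;s=(z-C[2])/d[:,2];return C+d*s[:,None]
def proj(n,P):
    m,R,t=cam(n);q=np.atleast_2d(P)@R.T+t
    return np.c_[m['fx']*q[:,0]/q[:,2]+m['cx'],m['fy']*q[:,1]/q[:,2]+m['cy']]
def crop(n,p,c,r,s,f):
    x,y=c;cv2.imwrite(f,cv2.resize(p[y-r:y+r,x-r:x+r,::-1],None,fx=s,fy=s,interpolation=cv2.INTER_CUBIC))
    return
E
python3 - <<'E'
from h import *
a=np.load("top0.npz");b=np.load("side0.npz")
ims=[]
for p,c,r in((a['p'],(154,205),26),(a['p'],(291,190),26),(b['p'],(228,156),26),(b['p'],(262,232),32)):
    x,y=c;ims.append(cv2.resize(p[y-r:y+r,x-r:x+r,::-1],(300,300),interpolation=cv2.INTER_CUBIC))
cv2.imwrite("pics/c0.png",np.vstack([np.hstack(ims[:2]),np.hstack(ims[2:])]))
for n,D in(("top",a),("side",b)):
    p=D['p'];h=cv2.cvtColor(p,cv2.COLOR_RGB2HSV)
    m=((h[...,0]>=4)&(h[...,0]<=16)&(h[...,1]>150)&(h[...,2]>90)).astype(np.uint8)
    k,l,st,ce=cv2.connectedComponentsWithStats(m)
    for i in range(1,k):
        if st[i,4]>15: print(n,st[i],ce[i].round(1),ray(n,ce[i],.056).round(4))
print(proj("top",[[.4,0,0],[.6,0,0]]))
E
```

```text
top [186 173  17   7  26] [194.3 176.4] [[0.6038 0.0983 0.056 ]]
top [379 182   6   7  21] [380.9 185. ] [[ 0.5754 -0.4056  0.056 ]]
top [147 194   9  20  23] [149.9 203.1] [[0.5331 0.2161 0.056 ]]
top [150 196   9  18  51] [154.6 204.5] [[0.5291 0.2037 0.056 ]]
top [106 199  10  17  43] [110.8 207.3] [[0.523  0.3195 0.056 ]]
top [192 253   4  17  20] [193.8 260.8] [[0.3797 0.0991 0.056 ]]
side [  10    0   69  113 1296] [46.9 65.9] [[-0.1831  1.0362  0.056 ]]
side [ 31   0  39  81 401] [46.6 29.7] [[-0.3065  1.5937  0.056 ]]
side [10 26  5 10 17] [12.4 30.7] [[-0.4975  1.6258  0.056 ]]
side [  0  32  25  48 243] [ 9.8 55.1] [[-0.3961  1.2254  0.056 ]]
side [ 0 67 11 20 43] [ 4.5 76.2] [[-0.342   0.9623  0.056 ]]
side [30 69  9 20 47] [34.9 80.4] [[-0.1978  0.8826  0.056 ]]
side [ 26  72  18  37 118] [33.5 90.3] [[-0.1792  0.7828  0.056 ]]
side [192  74  14   6  29] [198.1  76.3] [[0.4868 0.7553 0.056 ]]
side [14 95  9 15 29] [ 17.1 102.2] [[-0.2155  0.6884  0.056 ]]
side [47 96  9 18 39] [ 50.9 105.5] [[-0.0795  0.6284  0.056 ]]
side [27 99 13 13 88] [ 33.1 105.7] [[-0.1463  0.6434  0.056 ]]
side [43 99  7 15 25] [ 45.8 105.6] [[-0.0986  0.6322  0.056 ]]
side [213 126  15  12 106] [220.2 131.7] [[0.5237 0.3    0.056 ]]
side [471 142  41  36 719] [489.3 162.6] [[ 1.2672 -0.0447  0.056 ]]
side [219 147  17  10 140] [226.9 151.4] [[0.5295 0.1829 0.056 ]]
side [184 148   7  16  63] [187.  156.6] [[0.4068 0.1834 0.056 ]]
side [252 161  12  16  95] [257.7 168.7] [[0.6048 0.0773 0.056 ]]
side [445 161   7   6  17] [447.8 163.5] [[ 1.1492 -0.0221  0.056 ]]
side [456 171  10  15  39] [461.  176.3] [[ 1.1501 -0.0823  0.056 ]]
side [171 172  18  13 126] [180.  179.1] [[0.3813 0.0794 0.056 ]]
side [473 180  39  58 769] [495.7 205.4] [[ 1.1633 -0.2043  0.056 ]]
side [280 316  25  36 454] [292.8 333.3] [[ 0.5679 -0.4212  0.056 ]]
[[231.90224854 251.98516036]
 [231.40088581 180.16144953]]
```

View pics/c0.png

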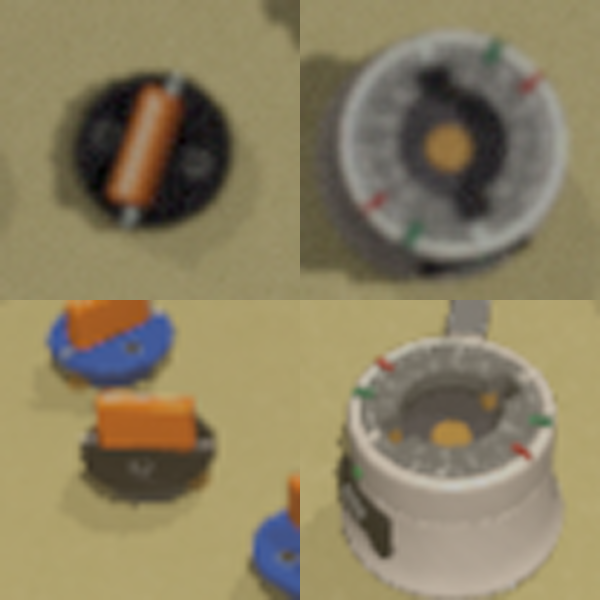

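```bash
python3 - <<'E'
from h import *
a=np.load("top0.npz");b=np.load("side0.npz")
p=a['p'];h=cv2.cvtColor(p,cv2.COLOR_RGB2HSV).astype(int)
def ang(v): return round(float(np.arctan2(v[1],v[0])),3)
# hand points
f=lambda x,y,ox,oy:(ox+(x+.5)/5.77-.5,oy+(y+.5)/5.77-.5)
T=ray("top",[f(175,85,128,179),f(130,215,128,179)],.026);print("ticks",T.round(4),T.mean(0).round(4),ang((T[0]-T[1])),np.linalg.norm(T[0]-T[1]))
for nm,q in(("green",((193,52),(115,232))),("red",((233,82),(75,202))),("slot",((133,75),(175,210)))):
    G=ray("top",[f(*x,265,164) for x in q],.085);print(nm,G.round(4).tolist(),G.mean(0).round(4),ang(G[0]-G[1]),np.linalg.norm(G[0]-G[1]))
# orange in lid
x0,y0=128,179
for n,D,(c,r) in(("top",a,((154,205),15)),("side",b,((228,156),16))):
    P=D['p'];H=cv2.cvtColor(P,cv2.COLOR_RGB2HSV).astype(int)
    m=((H[...,1]>90)&(P[...,0].astype(int)-P[...,2]>45)&(H[...,0]<17))
    if n=="top":
        yy,xx=np.mgrid[:384,:512];m&=(abs(xx-c[0])<13)&(abs(yy-c[1])<13)
        # exclude desk: within 12 px
        m&=np.hypot(xx-c[0],yy-c[1])<12
        pts=np.argwhere(m)[:,::-1].astype(np.float32);W=ray(n,pts,.056)[:,:2]
        mu=W.mean(0);u,s,v=np.linalg.svd(W-mu);print("bar",len(W),mu.round(4),ang(v[0]*np.sign(v[0][0])),(np.ptp((W-mu)@v.T,axis=0)).round(4))
# rim outer circle: white top of sharpener using depth
d=a['d'];m_,R,t=cam("top");yy,xx=np.mgrid[:384,:512]
q=np.stack([(xx-m_['cx'])/m_['fx']*d,(yy-m_['cy'])/m_['fy']*d,d],-1);W=(q-t)@R
for nm,c,lo,hi,rr in(("sharp",(291,190),.078,.095,26),("lidtop",(154,205),.045,.07,15),("flange",(154,205),.018,.034,18)):
    k=(W[...,2]>lo)&(W[...,2]<hi)&(np.hypot(xx-c[0],yy-c[1])<rr)&(d>0)
    c2=cv2.findContours(k.astype(np.uint8),0,1)[0]
    c2=max(c2,key=len);Q=W[k];
    ce,ra=cv2.minEnclosingCircle(Q[:,:2].astype(np.float32))
    print(nm,k.sum(),Q.mean(0).round(4),np.round(ce,4),round(ra,4),"area r",)
    if nm=="lidtop":
        u,s,v=np.linalg.svd(Q[:,:2]-Q[:,:2].mean(0));print(ang(v[0]*np.sign(v[0][0])))
# side points
s=lambda x,y,ox,oy,k:(ox+(x+.5)/k-.5,oy+(y+.5)/k-.5)
k1=300/52;k2=300/64
T=ray("side",[s(90,440-300,202,130,k1),s(206,444-300,202,130,k1)],.026);print("side ticks",T.round(4),T.mean(0),ang(T[1]-T[0]))
G=ray("side",[s(65,93,230,200,k2),s(240,121,230,200,k2)],.085);print("side green",G.round(4),G.mean(0),ang(G[1]-G[0]))
G=ray("side",[s(87,64,230,200,k2),s(221,150,230,200,k2)],.085);print("side red",G.round(4),G.mean(0),ang(G[1]-G[0]))
G=ray("side",[s(75,133,230,200,k2),s(225,81,230,200,k2)],.085);print("side white",G.round(4),G.mean(0),ang(G[1]-G[0]))
E
```

```text
ticks [[0.5622 0.2007 0.026 ]
 [0.5008 0.221  0.026 ]] [0.5315 0.2109 0.026 ] -0.32 0.06469536568879675
green [[0.6072, -0.1781, 0.085], [0.525, -0.1406, 0.085]] [ 0.5661 -0.1593  0.085 ] -0.428 0.0903603723784301
red [[0.5931, -0.1961, 0.085], [0.5388, -0.1227, 0.085]] [ 0.566  -0.1594  0.085 ] -0.934 0.09132351824537172
slot [[0.5968, -0.1503, 0.085], [0.5347, -0.1681, 0.085]] [ 0.5657 -0.1592  0.085 ] 0.279 0.06460977320621067
bar 153 [0.5303 0.2086] -0.295 [0.0546 0.022 ]
sharp 911 [ 0.5658 -0.1573  0.086 ] [ 0.5666 -0.1583] 0.0531 area r
lidtop 120 [0.5315 0.2104 0.0556] [0.5322 0.2111] 0.0266 area r
-0.299
flange 468 [0.5316 0.2105 0.0273] [0.5322 0.212 ] 0.0382 area r
side ticks [[0.5009 0.2188 0.026 ]
 [0.5635 0.2006 0.026 ]] [0.53220033 0.20970858 0.026     ] -0.284
side green [[ 0.5255 -0.1413  0.085 ]
 [ 0.6069 -0.1789  0.085 ]] [ 0.56618332 -0.16013299  0.085     ] -0.433
side red [[ 0.5401 -0.1235  0.085 ]
 [ 0.5931 -0.1955  0.085 ]] [ 0.56659664 -0.15949911  0.085     ] -0.936
side white [[ 0.5255 -0.1692  0.085 ]
 [ 0.6064 -0.1507  0.085 ]] [ 0.56596088 -0.15991329  0.085     ] 0.225
```

The lid is at (0.532,0.2105), yaw ≈ -0.30. The mouth is at (0.566,-0.159), x axis ≈ 0.27. Both views agree within 1–2 mm, and the heights and sizes match what was given. The crop shows a black flange, an orange bar and grey-white ticks, so this is the right lid. Now I compute the first moves.

```bash
cat > go.py <<'E'
import sys
from h import *
# usage: go.py x y z yaw(tool x heading)
def go(P,yaw):
    s=arm.state();R=np.array(s['ee_rot']);p=np.array(s['tcp_pos'])
    T=np.array([[np.cos(yaw),np.sin(yaw),0],[np.sin(yaw),-np.cos(yaw),0],[0,0,-1]])
    print("t",round(s['clock'],2),"p",p.round(4),"yaw",round(float(np.arctan2(R[1,0],R[0,0])),4),"q",np.round(s['joint_pos'],2),"g",round(s['grip_width'],3),"F",np.round(s['contact_force'],1),"M",np.round(s['moment'],2))
    print("dpos mm",(R.T@(np.array(P)-p)*1000).round(1),"dr",cv2.Rodrigues(R.T@T)[0].ravel().round(3))
if __name__=="__main__":
    v=list(map(float,sys.argv[1:]));go(v[:3],v[3])
E
python3 go.py .532 -.2 .38 -0.4; python3 go.py .532 .2105 .3 1.271
```

```text
t 0.1 p [ 0.2153 -0.6131  0.4039] yaw -1.2331 q [ 1.19  0.47 -0.01  1.6   0.01  1.07 -0.06] g 0.999 F [-0.3  0.3  0.5] M [ 0.03  0.02 -0.02]
dpos mm [-284.8 -435.7   24.2] dr [-0.001  0.002 -0.833]
t 0.1 p [ 0.2153 -0.6131  0.4039] yaw -1.2331 q [ 1.19  0.47 -0.01  1.6   0.01  1.07 -0.06] g 0.999 F [-0.3  0.3  0.5] M [ 0.03  0.02 -0.02]
dpos mm [-671.9 -571.7  104.8] dr [-2.000e-03  1.000e-03 -2.504e+00]
```

Emit:
{"op": "drive_tool", "data": {"deltas": [{"delta_pos": [-27, -42, 0], "dr": [0, 0, -0.12], "gripper": 0.6}, {"delta_pos": [-54, -84, 0], "dr": [0, 0, -0.25], "gripper": 0.6}, {"delta_pos": [-81, -126, 0], "dr": [0, 0, -0.38], "gripper": 0.6}, {"delta_pos": [-108, -168, 0], "dr": [0, 0, -0.51], "gripper": 0.6}, {"delta_pos": [-135, -210, 0], "dr": [0, 0, -0.64], "gripper": 0.6}]}}

```text
clock: 0.6
tcp_pos: [0.3696, -0.4145, 0.4045]
ee_rot: [[0.832, -0.555, -0.0], [-0.555, -0.832, 0.0], [-0.0, 0.0, -1.0]]
contact_force: [1.1, 0.2, 0.6]
grip_width: 0.609
```

```bash
python3 go.py .532 .2105 .3 1.271;python3 go.py .532 -.1 .38 0
```

```text
t 0.6 p [ 0.3696 -0.4145  0.4045] yaw -0.5879 q [ 0.97  0.32 -0.23  1.83  0.09  1.    0.12] g 0.609 F [1.1 0.2 0.6] M [-0.04 -0.12  0.01]
dpos mm [-211.4 -610.1  104.5] dr [-0.     0.    -1.859]
t 0.6 p [ 0.3696 -0.4145  0.4045] yaw -0.5879 q [ 0.97  0.32 -0.23  1.83  0.09  1.    0.12] g 0.609 F [1.1 0.2 0.6] M [-0.04 -0.12  0.01]
dpos mm [ -39.2 -351.8   24.5] dr [-0.     0.    -0.588]
```

Emit:
{"op": "drive_tool", "data": {"deltas": [{"delta_pos": [-8, -48, 5], "dr": [0, 0, -0.14], "gripper": 0.6}, {"delta_pos": [-16, -96, 10], "dr": [0, 0, -0.28], "gripper": 0.6}, {"delta_pos": [-24, -144, 15], "dr": [0, 0, -0.42], "gripper": 0.6}, {"delta_pos": [-32, -192, 20], "dr": [0, 0, -0.56], "gripper": 0.6}, {"delta_pos": [-40, -240, 25], "dr": [0, 0, -0.7], "gripper": 0.6}]}}

```text
clock: 1.1
tcp_pos: [0.47, -0.1931, 0.3794]
ee_rot: [[0.994, 0.112, -0.0], [0.112, -0.994, -0.0], [-0.0, 0.0, -1.0]]
contact_force: [1.2, -1.0, -0.1]
grip_width: 0.604
```

```bash
python3 go.py .532 .2105 .3 1.271
```

```text
t 1.1 p [ 0.47   -0.1931  0.3794] yaw 0.1124 q [ 0.72  0.31 -0.47  1.95  0.17  0.93  0.28] g 0.604 F [ 1.2 -1.  -0.1] M [-0.05 -0.14  0.01]
dpos mm [ 106.9 -394.2   79.3] dr [ 0.     0.    -1.159]
```

Emit:
{"op": "drive_tool", "data": {"deltas": [{"delta_pos": [12, -45, 9], "dr": [0, 0, -0.14], "gripper": 0.6}, {"delta_pos": [24, -90, 18], "dr": [0, 0, -0.28], "gripper": 0.6}, {"delta_pos": [36, -135, 27], "dr": [0, 0, -0.42], "gripper": 0.6}, {"delta_pos": [48, -180, 36], "dr": [0, 0, -0.56], "gripper": 0.6}, {"delta_pos": [60, -225, 45], "dr": [0, 0, -0.7], "gripper": 0.6}]}}

```text
clock: 1.6
tcp_pos: [0.5053, 0.0368, 0.3343]
ee_rot: [[0.688, 0.726, -0.0], [0.726, -0.688, -0.0], [-0.0, 0.0, -1.0]]
contact_force: [0.7, 0.3, 0.0]
grip_width: 0.601
```

```bash
python3 go.py .532 .2105 .3 1.271
```

```text
t 1.6 p [0.5053 0.0368 0.3343] yaw 0.8123 q [ 0.41  0.41 -0.67  1.98  0.33  0.86  0.38] g 0.601 F [0.7 0.3 0. ] M [ 0.01 -0.19 -0.  ]
dpos mm [ 144.5 -100.1   34.2] dr [ 0.     0.    -0.459]
```

Emit:
{"op": "drive_tool", "data": {"deltas": [{"delta_pos": [38, -27, 9], "dr": [0, 0, -0.12], "gripper": 0.6}, {"delta_pos": [77, -54, 18], "dr": [0, 0, -0.24], "gripper": 0.6}, {"delta_pos": [115, -81, 27], "dr": [0, 0, -0.36], "gripper": 0.6}, {"delta_pos": [144.5, -100, 34], "dr": [0, 0, -0.459], "gripper": 0.6}, {"delta_pos": [144.5, -100, 34], "dr": [0, 0, -0.459], "gripper": 0.6}]}}

```text
clock: 2.1
tcp_pos: [0.5321, 0.2138, 0.2997]
ee_rot: [[0.292, 0.956, -0.002], [0.956, -0.292, 0.004], [0.003, -0.003, -1.0]]
contact_force: [-0.1, 0.6, 0.3]
grip_width: 0.604
```

```bash
python3 go.py .532 .2105 .22 1.271; python3 - <<'E'
from h import *
for n in("top","side"):
    p,d=arm.read_camera(n); cv2.imwrite(f"pics/{n}1.png",p[:,:,::-1])
    c=(154,205) if n=="top" else (228,150)
    crop(n,p,c,45,6,f"pics/{n}1c.png")
E
```

```text
t 2.1 p [0.5321 0.2138 0.2997] yaw 1.2746 q [ 0.11  0.6  -0.73  1.84  0.5   0.9   0.42] g 0.604 F [-0.1  0.6  0.3] M [ 0.06 -0.14 -0.06]
dpos mm [-3.5  1.1 79.7] dr [-0.003 -0.003  0.004]
```

View pics/side1c.png

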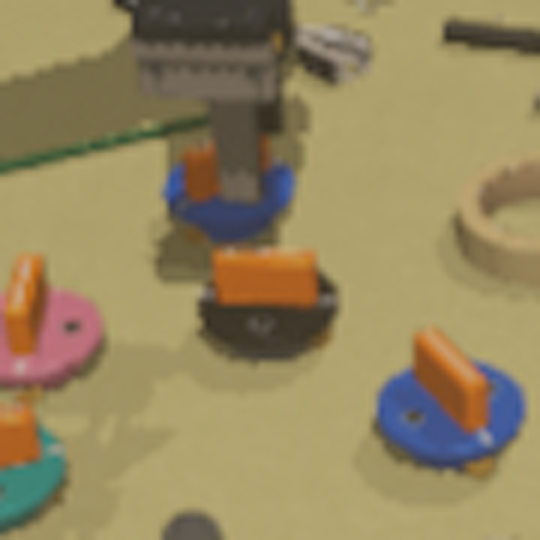

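Side crop: the black lid's bar is at (265,275) in the crop. The gripper is above it, and in this oblique view it appears up-image at (235,130). The lid hasn't moved. Descending.

Emit:
{"op": "drive_tool", "data": {"deltas": [{"delta_pos": [-3, 1, 20], "dr": [0, 0, 0], "gripper": 0.6}, {"delta_pos": [-3, 1, 45], "dr": [0, 0, 0], "gripper": 0.6}, {"delta_pos": [-3, 1, 45], "dr": [0, 0, 0], "gripper": 0.6}]}}

```text
clock: 2.5
tcp_pos: [0.5325, 0.2026, 0.2532]
ee_rot: [[0.304, 0.953, -0.005], [0.953, -0.304, -0.004], [-0.005, -0.003, -1.0]]
contact_force: [0.1, 0.1, -0.0]
grip_width: 0.602
```

```bash
python3 go.py .532 .2105 .22 1.271
```

```text
t 2.5 p [0.5325 0.2026 0.2532] yaw 1.2624 q [ 0.09  0.65 -0.68  1.87  0.55  0.82  0.38] g 0.602 F [ 0.1  0.1 -0. ] M [ 0.02 -0.13 -0.03]
dpos mm [ 7.6 -2.8 33.2] dr [-0.003  0.005 -0.009]
```

Emit:
{"op": "drive_tool", "data": {"deltas": [{"delta_pos": [0, 0, 0], "dr": [0, 0, 0], "gripper": 0.6}, {"delta_pos": [0, 0, 0], "dr": [0, 0, 0], "gripper": 0.6}]}}

```text
clock: 2.7
tcp_pos: [0.5337, 0.2051, 0.2569]
ee_rot: [[0.301, 0.953, 0.002], [0.954, -0.301, 0.0], [0.001, 0.002, -1.0]]
contact_force: [-0.3, 0.4, 0.3]
grip_width: 0.6
```

```bash
python3 go.py .532 .2105 .22 1.271
```

```text
t 2.7 p [0.5337 0.2051 0.2569] yaw 1.2646 q [ 0.09  0.65 -0.69  1.87  0.55  0.82  0.38] g 0.6 F [-0.3  0.4  0.3] M [ 0.09 -0.16  0.  ]
dpos mm [ 4.6 -3.3 36.9] dr [ 0.002 -0.001 -0.006]
```

Emit:
{"op": "drive_tool", "data": {"deltas": [{"delta_pos": [4.5, -3, 14], "dr": [0, 0, -0.006], "gripper": 0.6}, {"delta_pos": [4.5, -3, 28], "dr": [0, 0, -0.006], "gripper": 0.6}, {"delta_pos": [4.5, -3, 28], "dr": [0, 0, -0.006], "gripper": 0.6}, {"delta_pos": [4.5, -3, 28], "dr": [0, 0, -0.006], "gripper": 0.6}]}}

```text
clock: 3.1
tcp_pos: [0.5314, 0.2108, 0.2269]
ee_rot: [[0.294, 0.956, -0.001], [0.956, -0.294, -0.0], [-0.001, -0.001, -1.0]]
contact_force: [1.2, -0.0, -0.2]
grip_width: 0.601
```

```bash
python3 go.py .532 .2105 .22 1.271;python3 - <<'E'
from h import *
for n in("top","side"):
    p,d=arm.read_camera(n)
    c=(154,205) if n=="top" else (228,150)
    crop(n,p,c,32,9,f"pics/{n}2c.png")
E
python3 go.py .532 .2105 .22 1.271
```

```text
t 3.1 p [0.5314 0.2108 0.2269] yaw 1.2724 q [ 0.06  0.69 -0.66  1.88  0.59  0.77  0.35] g 0.601 F [ 1.2 -0.  -0.2] M [ 0.02 -0.19  0.02]
dpos mm [-0.1  0.7  6.9] dr [-0.001  0.001  0.001]
t 3.2 p [0.5317 0.2109 0.2277] yaw 1.2721 q [ 0.06  0.69 -0.66  1.88  0.59  0.77  0.35] g 0.605 F [ 0.1 -0.6 -0.3] M [-0.01 -0.16 -0.02]
dpos mm [-0.3  0.4  7.7] dr [-0.    -0.     0.001]
```

View pics/side2c.png

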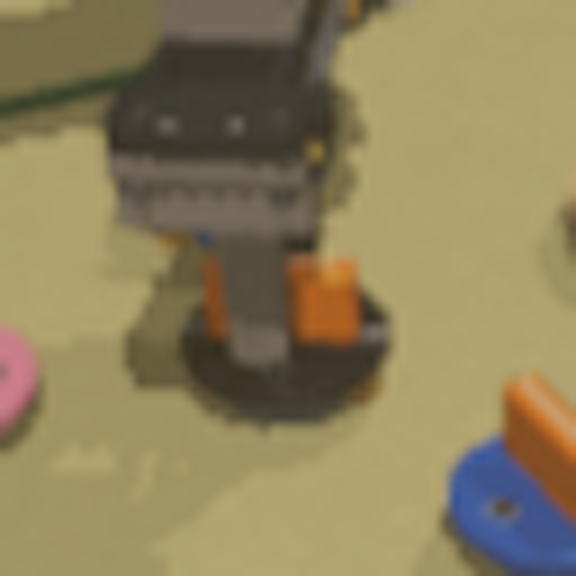

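View pics/top2c.png

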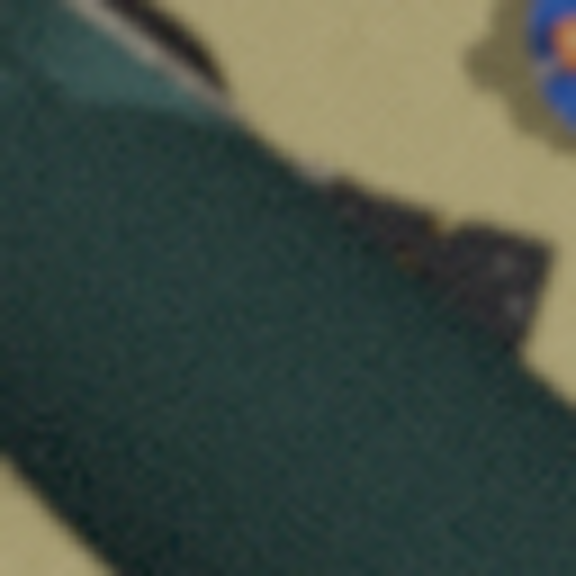

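Side crop: the near finger is at (255,300), in front of the bar's middle at (282,300). The left offset is what the 28 mm standoff predicts, so it is centred. Lowering and closing.

Emit:
{"op": "drive_tool", "data": {"deltas": [{"delta_pos": [0, 0, 7], "dr": [0, 0, 0], "gripper": 0.6}, {"delta_pos": [0, 0, 7], "dr": [0, 0, 0], "gripper": 0.3}, {"delta_pos": [0, 0, 7], "dr": [0, 0, 0], "gripper": 0}, {"delta_pos": [0, 0, 7], "dr": [0, 0, 0], "gripper": 0}, {"delta_pos": [0, 0, 7], "dr": [0, 0, 0], "gripper": 0}]}}

```text
clock: 3.7
tcp_pos: [0.5317, 0.2107, 0.2208]
ee_rot: [[0.295, 0.956, 0.0], [0.956, -0.295, 0.0], [0.0, 0.0, -1.0]]
contact_force: [-0.0, -0.4, 0.2]
grip_width: 0.276
```

Emit:
{"op": "drive_tool", "data": {"deltas": [{"delta_pos": [0, 0, 0], "dr": [0, 0, 0], "gripper": 0}, {"delta_pos": [0, 0, 0], "dr": [0, 0, 0], "gripper": 0}]}}

```text
clock: 3.9
tcp_pos: [0.5317, 0.2106, 0.2207]
ee_rot: [[0.295, 0.956, 0.0], [0.956, -0.295, -0.0], [-0.0, 0.0, -1.0]]
contact_force: [0.2, -0.2, 0.8]
grip_width: 0.149
```

```bash
python3 go.py .532 .2105 .35 1.271
```

```text
t 3.9 p [0.5317 0.2106 0.2207] yaw 1.2718 q [ 0.05  0.7  -0.65  1.88  0.6   0.76  0.34] g 0.149 F [ 0.2 -0.2  0.8] M [-0.06 -0.03  0.01]
dpos mm [-1.000e-01  3.000e-01 -1.293e+02] dr [0.    0.    0.001]
```

Grip width is 0.149×92 ≈ 14 mm, which matches the bar. Lifting.

Emit:
{"op": "drive_tool", "data": {"deltas": [{"delta_pos": [0, 0, 0], "dr": [0, 0, 0], "gripper": 0}, {"delta_pos": [0, 0, -15], "dr": [0, 0, 0], "gripper": 0}, {"delta_pos": [0, 0, -50], "dr": [0, 0, 0], "gripper": 0}, {"delta_pos": [0, 0, -90], "dr": [0, 0, 0], "gripper": 0}, {"delta_pos": [0, 0, -130], "dr": [0, 0, 0], "gripper": 0}]}}

```text
clock: 4.4
tcp_pos: [0.5312, 0.2109, 0.3526]
ee_rot: [[0.294, 0.956, -0.001], [0.956, -0.294, 0.0], [-0.0, -0.001, -1.0]]
contact_force: [0.4, -0.1, -0.7]
grip_width: 0.148
```

```bash
python3 go.py .566 -.159 .35 1.841
```

```text
t 4.4 p [0.5312 0.2109 0.3526] yaw 1.2726 q [ 0.16  0.53 -0.78  1.81  0.44  0.99  0.47] g 0.148 F [ 0.4 -0.1 -0.7] M [ 0.04 -0.25 -0.02]
dpos mm [-343.3  141.9    2.5] dr [-0.001 -0.    -0.568]
```

Emit:
{"op": "drive_tool", "data": {"deltas": [{"delta_pos": [-30, 12, 0], "dr": [0, 0, -0.05], "gripper": 0}, {"delta_pos": [-70, 29, 0], "dr": [0, 0, -0.11], "gripper": 0}, {"delta_pos": [-110, 46, 0], "dr": [0, 0, -0.18], "gripper": 0}, {"delta_pos": [-150, 62, 0], "dr": [0, 0, -0.25], "gripper": 0}, {"delta_pos": [-190, 79, 0], "dr": [0, 0, -0.31], "gripper": 0}]}}

```text
clock: 4.9
tcp_pos: [0.5509, 0.0044, 0.3516]
ee_rot: [[-0.014, 1.0, 0.001], [1.0, 0.014, -0.0], [-0.0, 0.001, -1.0]]
contact_force: [0.8, -0.5, -1.9]
grip_width: 0.151
```

```bash
python3 go.py .566 -.159 .35 1.841
```

```text
t 4.9 p [0.5509 0.0044 0.3516] yaw 1.5852 q [ 0.58  0.52 -0.84  1.86  0.47  0.98  1.12] g 0.151 F [ 0.8 -0.5 -1.9] M [ 0.06 -0.2   0.01]
dpos mm [-163.6   12.7    1.7] dr [ 0.001  0.    -0.256]
```

Emit:
{"op": "drive_tool", "data": {"deltas": [{"delta_pos": [-40, 3, 0], "dr": [0, 0, -0.07], "gripper": 0}, {"delta_pos": [-80, 6, 0], "dr": [0, 0, -0.14], "gripper": 0}, {"delta_pos": [-120, 9, 0], "dr": [0, 0, -0.2], "gripper": 0}, {"delta_pos": [-150, 12, 0], "dr": [0, 0, -0.24], "gripper": 0}, {"delta_pos": [-157, 12.5, 0], "dr": [0, 0, -0.25], "gripper": 0}]}}

```text
clock: 5.4
tcp_pos: [0.5652, -0.1557, 0.3509]
ee_rot: [[-0.253, 0.968, -0.0], [0.968, 0.253, -0.002], [-0.001, -0.001, -1.0]]
contact_force: [-0.3, 0.3, -2.0]
grip_width: 0.15
```

Emit:
{"op": "drive_tool", "data": {"deltas": [{"delta_pos": [0, 0, 0], "dr": [0, 0, 0], "gripper": 0}, {"delta_pos": [0, 0, 0], "dr": [0, 0, 0], "gripper": 0}]}}

```text
clock: 5.6
tcp_pos: [0.5654, -0.1492, 0.3512]
ee_rot: [[-0.26, 0.966, 0.0], [0.966, 0.26, 0.001], [0.001, 0.0, -1.0]]
contact_force: [0.1, 0.5, -2.0]
grip_width: 0.148
```

```bash
python3 - <<'E'
from h import *
ims=[]
for n,c in(("side",(262,210)),("top",(291,190))):
    p,d=arm.read_camera(n);x,y=c
    np.savez(n+"3.npz",p=p,d=d)
    ims.append(cv2.resize(p[y-45:y+45,x-45:x+45,::-1],(400,400),interpolation=cv2.INTER_CUBIC))
cv2.imwrite("pics/c3.png",np.hstack(ims))
E
python3 go.py .566 -.159 .31 1.841
```

```text
t 5.7 p [ 0.5655 -0.1488  0.3511] yaw 1.8347 q [ 0.84  0.59 -0.87  1.77  0.52  1.02  1.61] g 0.153 F [ 1.   0.2 -2.4] M [ 0.04 -0.15 -0.05]
dpos mm [-10.   -2.2  41.1] dr [ 0.    -0.    -0.006]
```

View pics/c3.png

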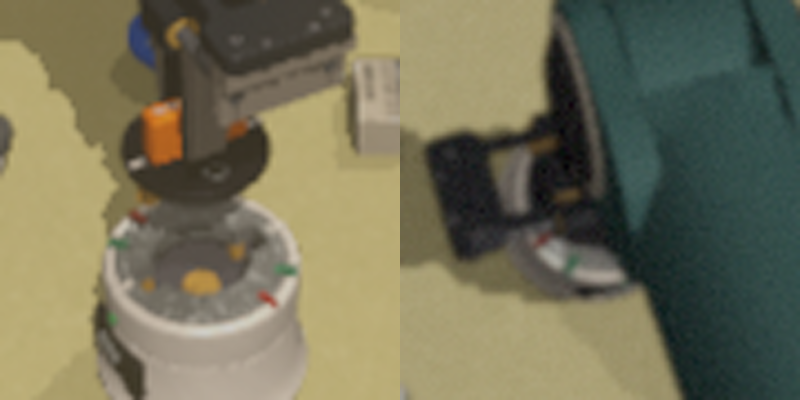

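The held lid shows at (195,150) in the left half, above the rim, gripped level with the grip bar central. I correct the offset and go down to just above the mouth.

Emit:
{"op": "drive_tool", "data": {"deltas": [{"delta_pos": [-5, -1, 18], "dr": [0, 0, -0.003], "gripper": 0}, {"delta_pos": [-10.2, -2.3, 35], "dr": [0, 0, -0.006], "gripper": 0}, {"delta_pos": [-10.2, -2.3, 35], "dr": [0, 0, -0.006], "gripper": 0}, {"delta_pos": [-10.2, -2.3, 35], "dr": [0, 0, -0.006], "gripper": 0}, {"delta_pos": [-10.2, -2.3, 35], "dr": [0, 0, -0.006], "gripper": 0}]}}

```text
clock: 6.2
tcp_pos: [0.5661, -0.1611, 0.3157]
ee_rot: [[-0.264, 0.964, 0.0], [0.964, 0.264, 0.0], [0.0, 0.0, -1.0]]
contact_force: [0.6, -0.0, -2.1]
grip_width: 0.155
```

```bash
python3 - <<'E'
from h import *
ims=[]
n,c="side",(262,215)
p,d=arm.read_camera(n);x,y=c
np.savez(n+"4.npz",p=p,d=d)
cv2.imwrite("pics/c4.png",cv2.resize(p[y-30:y+30,x-30:x+30,::-1],(600,600),interpolation=cv2.INTER_CUBIC))
E
python3 go.py .5661 -.1595 .29 1.841
```

```text
t 6.25 p [ 0.5661 -0.1611  0.316 ] yaw 1.8383 q [ 0.83  0.64 -0.84  1.79  0.56  0.97  1.6 ] g 0.148 F [-0.7  0.2 -1. ] M [ 0.02 -0.11  0.01]
dpos mm [ 1.6  0.4 26. ] dr [ 0.001  0.    -0.003]
```

View pics/c4.png

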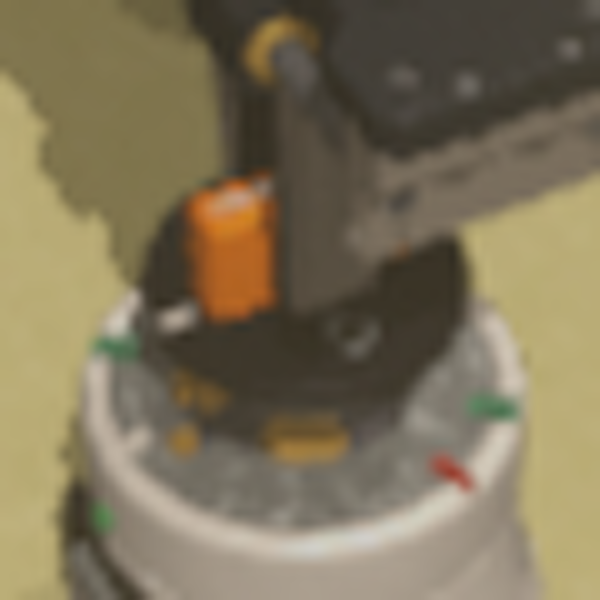

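```bash
python3 - <<'E'
from h import *
f=lambda x,y:(232+(x+.5)/10-.5,185+(y+.5)/10-.5)
c=np.array([.5661,-.1611])
T=ray("side",[f(178,318)],.121)[0,:2];print("tick",T-c,np.arctan2(*(-(T-c))[::-1]),np.hypot(*(T-c)))
# predicted flange outline extremes in crop for lid at c vs seen left 142 right 468; rim r .053 at .085
th=np.linspace(0,6.283,400)
for r,z,cc in((.038,.121,c),(.053,.085,(.5661,-.1595))):
    q=proj("side",np.c_[cc[0]+r*np.cos(th),cc[1]+r*np.sin(th),0*th+z]);print(((q.min(0)-[232,185]+.5)*10).round(0),((q.max(0)-[232,185]+.5)*10).round(0))
w=ray("side",[f(137,438),f(117,345),f(492,407),f(453,472)],.085)[:,:2]-[.5661,-.1595]
print(w.round(4),np.arctan2(w[:,1],w[:,0]),np.hypot(w[:,0],w[:,1]))
E
```

```text
tick [-0.03058682 -0.00774203] 0.24790961638815256 0.03155142590314957
[137. 159.] [471. 397.]
[ 78. 219.] [530. 551.]
[[-0.0416 -0.0106]
 [-0.0409  0.0196]
 [ 0.0408 -0.0189]
 [ 0.0271 -0.0364]] [-2.89172864  2.69577168 -0.43350052 -0.9312569 ] [0.04290302 0.04536898 0.04497516 0.04539718]
```

Everything agrees: lid tick and white mark are both at ≈0.25 rad by the side camera, and the centres match within 1 mm. Correcting 1.6 mm and lowering gently.

Emit:
{"op": "drive_tool", "data": {"deltas": [{"delta_pos": [1.6, 0.4, 0], "dr": [0, 0, -0.003], "gripper": 0}, {"delta_pos": [1.6, 0.4, 5], "dr": [0, 0, -0.003], "gripper": 0}, {"delta_pos": [1.6, 0.4, 9], "dr": [0, 0, -0.003], "gripper": 0}, {"delta_pos": [1.6, 0.4, 12], "dr": [0, 0, -0.003], "gripper": 0}, {"delta_pos": [1.6, 0.4, 13], "dr": [0, 0, -0.003], "gripper": 0}]}}

```text
clock: 6.75
tcp_pos: [0.5657, -0.1598, 0.3021]
ee_rot: [[-0.267, 0.964, -0.001], [0.964, 0.267, 0.0], [0.0, -0.001, -1.0]]
contact_force: [-0.1, 0.7, -1.5]
grip_width: 0.147
```

```bash
python3 go.py .5661 -.1595 .2857 1.841
```

```text
t 6.75 p [ 0.5657 -0.1598  0.3021] yaw 1.8409 q [ 0.82  0.65 -0.82  1.8   0.58  0.95  1.59] g 0.147 F [-0.1  0.7 -1.5] M [ 0.04 -0.15  0.  ]
dpos mm [ 0.2  0.5 16.4] dr [-0.001 -0.    -0.   ]
```

No contact force with the underside about 3.6 mm below the rim, so the lugs are in the slots. Continuing.

Emit:
{"op": "drive_tool", "data": {"deltas": [{"delta_pos": [0.2, 0.4, 4], "dr": [0, 0, 0], "gripper": 0}, {"delta_pos": [0.2, 0.4, 8], "dr": [0, 0, 0], "gripper": 0}, {"delta_pos": [0.2, 0.4, 12], "dr": [0, 0, 0], "gripper": 0}, {"delta_pos": [0.2, 0.4, 14], "dr": [0, 0, 0], "gripper": 0}, {"delta_pos": [0.2, 0.4, 14], "dr": [0, 0, 0], "gripper": 0}]}}

```text
clock: 7.25
tcp_pos: [0.5661, -0.1594, 0.2882]
ee_rot: [[-0.267, 0.964, -0.001], [0.964, 0.267, 0.0], [0.0, -0.001, -1.0]]
contact_force: [-0.5, -1.5, -1.4]
grip_width: 0.151
```

```bash
python3 go.py .5661 -.1595 .2857 1.841
```

```text
t 7.25 p [ 0.5661 -0.1594  0.2882] yaw 1.8411 q [ 0.81  0.67 -0.81  1.81  0.6   0.93  1.58] g 0.151 F [-0.5 -1.5 -1.4] M [-0.04 -0.09  0.06]
dpos mm [-0.1  0.   2.5] dr [-0.001 -0.     0.   ]
```

Emit:
{"op": "drive_tool", "data": {"deltas": [{"delta_pos": [0, 0, 1.5], "dr": [0, 0, 0], "gripper": 0}, {"delta_pos": [0, 0, 2.5], "dr": [0, 0, 0], "gripper": 0}, {"delta_pos": [0, 0, 3], "dr": [0, 0, 0], "gripper": 0}, {"delta_pos": [0, 0, 3], "dr": [0, 0, 0], "gripper": 0}]}}

```text
clock: 7.65
tcp_pos: [0.5662, -0.1596, 0.2858]
ee_rot: [[-0.267, 0.964, 0.0], [0.964, 0.267, -0.0], [-0.0, -0.0, -1.0]]
contact_force: [-0.1, -1.0, -1.2]
grip_width: 0.152
```

```bash
python3 go.py .5661 -.1595 .2857 1.841
```

```text
t 7.65 p [ 0.5662 -0.1596  0.2858] yaw 1.8408 q [ 0.81  0.67 -0.81  1.81  0.6   0.92  1.57] g 0.152 F [-0.1 -1.  -1.2] M [-0.05  0.02  0.04]
dpos mm [ 0.1 -0.1  0.1] dr [-0.  0. -0.]
```

Emit:
{"op": "drive_tool", "data": {"deltas": [{"delta_pos": [0, 0, 1], "dr": [0, 0, 0], "gripper": 0}, {"delta_pos": [0, 0, 1.5], "dr": [0, 0, 0], "gripper": 0}, {"delta_pos": [0, 0, 1.5], "dr": [0, 0, 0], "gripper": 0}]}}

```text
clock: 7.95
tcp_pos: [0.5663, -0.1594, 0.2857]
ee_rot: [[-0.267, 0.964, -0.0], [0.964, 0.267, -0.001], [-0.001, -0.0, -1.0]]
contact_force: [-4.0, 0.0, 9.7]
grip_width: 0.15
```

```bash
python3 go.py .5661 -.1595 .2857 1.841;  python3 - <<'E'
from h import *
n,c="side",(262,220)
p,d=arm.read_camera(n);x,y=c
cv2.imwrite("pics/c5.png",cv2.resize(p[y-30:y+30,x-30:x+30,::-1],(600,600),interpolation=cv2.INTER_CUBIC))
E
```

```text
t 7.95 p [ 0.5663 -0.1594  0.2857] yaw 1.8406 q [ 0.81  0.67 -0.81  1.81  0.6   0.92  1.57] g 0.15 F [-4.   0.   9.7] M [0.06 0.98 0.02]
dpos mm [-0.1 -0.2 -0. ] dr [-0.     0.001 -0.   ]
```

View pics/c5.png

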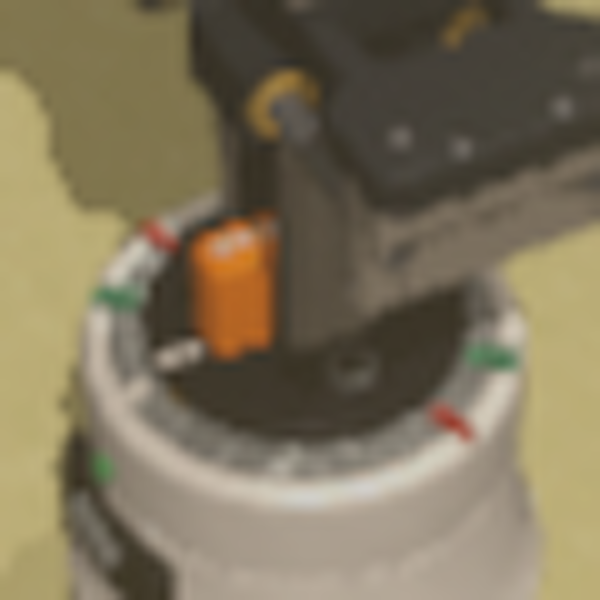

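The lid stops at TCP z = 0.2857, exactly the height computed for flush, with 10 N up. The picture shows the flange on the rim and its white tick (180,355) in line with the white mark (140,388). I ease the push and twist clockwise (tool +z).

Emit:
{"op": "drive_tool", "data": {"deltas": [{"delta_pos": [0, 0, -0.8], "dr": [0, 0, 0], "gripper": 0}, {"delta_pos": [0, 0, -0.8], "dr": [0, 0, 0.05], "gripper": 0}, {"delta_pos": [0, 0, -0.8], "dr": [0, 0, 0.12], "gripper": 0}, {"delta_pos": [0, 0, -0.8], "dr": [0, 0, 0.2], "gripper": 0}, {"delta_pos": [0, 0, -0.8], "dr": [0, 0, 0.28], "gripper": 0}]}}

```text
clock: 8.5
tcp_pos: [0.5663, -0.1598, 0.2857]
ee_rot: [[0.013, 1.0, 0.0], [1.0, -0.013, -0.001], [-0.001, 0.0, -1.0]]
contact_force: [-2.4, -1.6, 5.5]
grip_width: 0.148
```

```bash
python3 go.py .5661 -.1595 .2857 1.141
```

```text
t 8.5 p [ 0.5663 -0.1598  0.2857] yaw 1.5579 q [ 0.77  0.65 -0.74  1.81  0.55  0.9   1.33] g 0.148 F [-2.4 -1.6  5.5] M [-0.21  0.54  0.16]
dpos mm [ 0.3 -0.2  0. ] dr [0.    0.001 0.417]
```

Emit:
{"op": "drive_tool", "data": {"deltas": [{"delta_pos": [0, 0, 0], "dr": [0, 0, 0.08], "gripper": 0}, {"delta_pos": [0, 0, 0], "dr": [0, 0, 0.16], "gripper": 0}, {"delta_pos": [0, 0, 0], "dr": [0, 0, 0.24], "gripper": 0}, {"delta_pos": [0, 0, 0], "dr": [0, 0, 0.32], "gripper": 0}, {"delta_pos": [0, 0, 0], "dr": [0, 0, 0.38], "gripper": 0}]}}

```text
clock: 9.0
tcp_pos: [0.5663, -0.1597, 0.2857]
ee_rot: [[0.382, 0.924, 0.0], [0.924, -0.382, -0.001], [-0.001, 0.001, -1.0]]
contact_force: [-1.7, -1.0, 4.4]
grip_width: 0.148
```

```bash
python3 go.py .5661 -.1595 .2857 1.141;  python3 - <<'E'
from h import *
ims=[]
for n,c in(("side",(262,220)),("top",(291,190))):
    p,d=arm.read_camera(n);x,y=c;np.savez(n+"6.npz",p=p,d=d)
    ims.append(cv2.resize(p[y-30:y+30,x-30:x+30,::-1],(400,400),interpolation=cv2.INTER_CUBIC))
cv2.imwrite("pics/c6.png",np.hstack(ims))
E
```

```text
t 9.0 p [ 0.5663 -0.1597  0.2857] yaw 1.1784 q [ 0.71  0.62 -0.66  1.82  0.48  0.87  1.  ] g 0.148 F [-1.7 -1.   4.4] M [-0.14  0.43  0.24]
dpos mm [ 0.1 -0.2  0. ] dr [0.001 0.001 0.037]
```

View pics/c6.png

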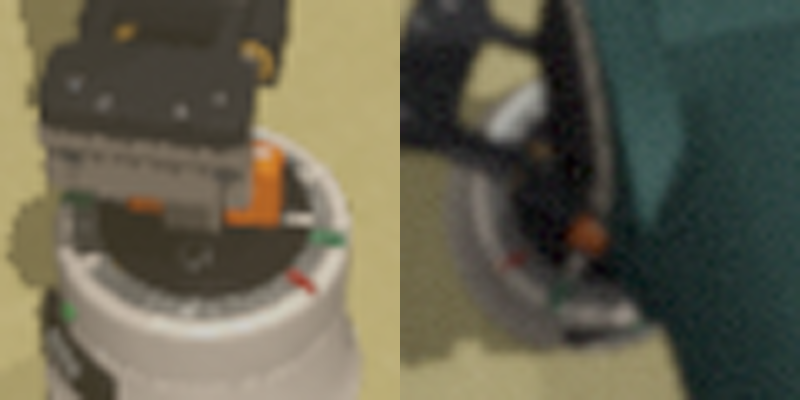

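The tick (297,217) is just short of the green mark (328,237). I turn the last 0.037 rad and measure.

Emit:
{"op": "drive_tool", "data": {"deltas": [{"delta_pos": [0, 0, 0], "dr": [0, 0, 0.03], "gripper": 0}, {"delta_pos": [0, 0, 0], "dr": [0, 0, 0.037], "gripper": 0}, {"delta_pos": [0, 0, 0], "dr": [0, 0, 0.037], "gripper": 0}]}}

```text
clock: 9.4
tcp_pos: [0.5663, -0.1597, 0.2857]
ee_rot: [[0.412, 0.911, 0.0], [0.911, -0.412, -0.001], [-0.001, 0.001, -1.0]]
contact_force: [-3.0, -1.2, 6.5]
grip_width: 0.151
```

```bash
python3 go.py .5661 -.1595 .2857 1.141;  python3 - <<'E'
from h import *
n,c="side",(282,225)
p,d=arm.read_camera(n);x,y=c;np.savez(n+"7.npz",p=p,d=d)
cv2.imwrite("pics/c7.png",cv2.resize(p[y-18:y+18,x-18:x+18,::-1],(576,576),interpolation=cv2.INTER_CUBIC))
n,c="top",(288,205)
p,d=arm.read_camera(n);x,y=c
cv2.imwrite("pics/c7t.png",cv2.resize(p[y-18:y+18,x-18:x+18,::-1],(576,576),interpolation=cv2.INTER_CUBIC))
E
```

```text
t 9.4 p [ 0.5663 -0.1597  0.2857] yaw 1.1457 q [ 0.7   0.62 -0.65  1.82  0.47  0.87  0.98] g 0.151 F [-3.  -1.2  6.5] M [-0.23  0.53  0.14]
dpos mm [ 0.1 -0.3 -0. ] dr [0.001 0.001 0.005]
```

View pics/c7.png

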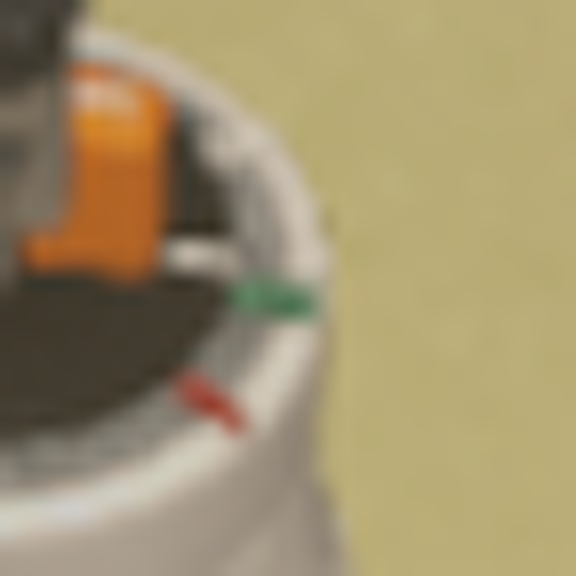

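View pics/c7t.png

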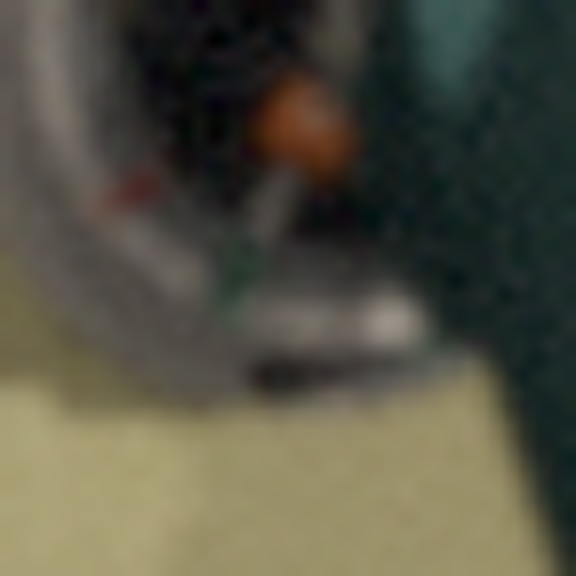

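```bash
python3 - <<'E'
from h import *
for n,o,tk,gr in(("side",(264,207),(203,255),(275,299)),("top",(270,187),(274,200),(237,270))):
    f=lambda q:(o[0]+(q[0]+.5)/16-.5,o[1]+(q[1]+.5)/16-.5)
    for nm,q,z in(("tick",tk,.091),("green",gr,.085)):
        w=ray(n,[f(q)],z)[0,:2]-[.5662,-.1596];w=w if w[0]>0 else -w
        print(n,nm,round(np.arctan2(w[1],w[0]),3),np.hypot(*w).round(4))
E
python3 go.py .5661 -.1595 .2857 1.141
```

```text
side tick -0.406 0.0339
side green -0.431 0.0448
top tick -0.438 0.0324
top green -0.451 0.0447
t 9.5 p [ 0.5663 -0.1597  0.2857] yaw 1.1457 q [ 0.7   0.62 -0.65  1.82  0.47  0.87  0.98] g 0.151 F [-3.3 -2.6  6.5] M [-0.16  0.55  0.19]
dpos mm [ 0.1 -0.3 -0. ] dr [0.001 0.001 0.005]
```

Both cameras put the tick 0.013–0.025 rad short of green. I add a small turn.

Emit:
{"op": "drive_tool", "data": {"deltas": [{"delta_pos": [0, 0, 0], "dr": [0, 0, 0.018], "gripper": 0}, {"delta_pos": [0, 0, 0], "dr": [0, 0, 0.018], "gripper": 0}, {"delta_pos": [0, 0, 0], "dr": [0, 0, 0.018], "gripper": 0}, {"delta_pos": [0, 0, 0], "dr": [0, 0, 0.018], "gripper": 0}]}}

```text
clock: 9.9
tcp_pos: [0.5663, -0.1597, 0.2857]
ee_rot: [[0.429, 0.903, 0.0], [0.903, -0.429, -0.001], [-0.001, 0.001, -1.0]]
contact_force: [-2.4, -1.3, 6.9]
grip_width: 0.15
```

```bash
python3 go.py .5661 -.1595 .2857 1.141;  python3 - <<'E'
from h import *
n,c="side",(282,225)
p,d=arm.read_camera(n);x,y=c
a=cv2.resize(p[y-18:y+18,x-18:x+18,::-1],(576,576),interpolation=cv2.INTER_CUBIC)
cv2.imwrite("pics/c8.png",a);cv2.imwrite("pics/side8.png",p[:,:,::-1])
E
```

```text
t 9.9 p [ 0.5663 -0.1597  0.2857] yaw 1.1275 q [ 0.7   0.61 -0.64  1.82  0.47  0.87  0.96] g 0.15 F [-2.4 -1.3  6.9] M [-0.2   0.56  0.17]
dpos mm [ 0.1 -0.3  0. ] dr [ 0.001  0.001 -0.013]
```

View pics/c8.png

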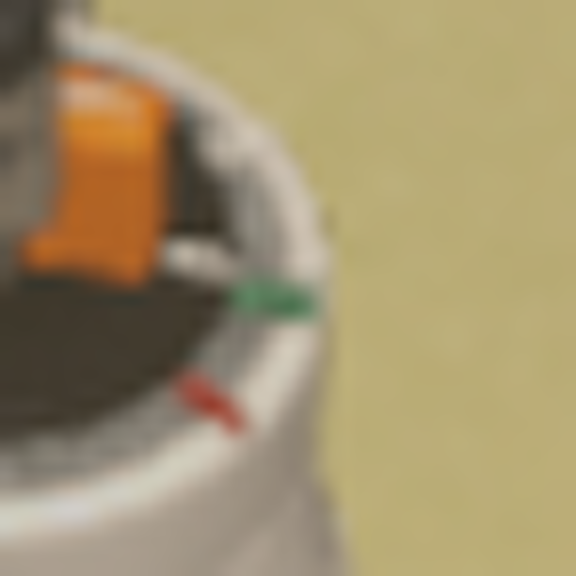

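View pics/side8.png

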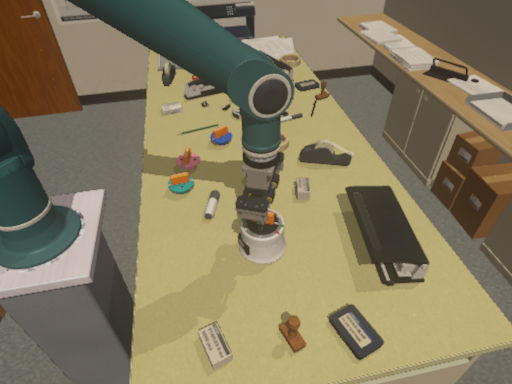

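The tick (198,258) and the green mark (275,299) line up. The flange is at flush height and the bystanders are where they were. Handing in with the grip held.

```bash
python3 -c "
from rig import arm
print(arm.finish_job())"
```

```text
the job is handed in; nothing more can be done
None
```

The black-flanged lid is in the sharpener mouth, turned clockwise to the green half-way marks, and the gripper is still holding it there. I handed the job in at about 10 s, and no verdict came back.

- **Seating:** the lid met resistance at the computed flush height (TCP z 0.2857 m, about 10 N up). It stayed at that height through the twist, with about 7 N of light push at the end.
- **Angle:** by the tool heading, the lid's x axis ended at -0.443 rad. I measured the green marks at -0.43 to -0.45 rad. Before the last 0.018 rad turn, the two cameras put the lid's tick 0.013 and 0.025 rad short of green. The final picture shows the tick in line with the green mark, well short of the red.
- **Disagreement:** the side camera reads the lid's angle about 0.02 rad behind the tool heading. That is within my pixel accuracy, and I set the final angle between the two.
- **Bystanders:** the last side picture shows those not hidden by the arm, and the coloured look-alikes in view, where they were. I judged this by eye only.

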